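# Show a column inlet to the inspection camera

## Robot

A 7-joint arm with a two-finger parallel gripper is mounted at the origin on the work surface. World frame = base frame: x ahead of the robot, y to its left, z up, the work surface at z = 0. Lengths are in m, angles in rad, forces in N, time in s.
With the tool pointing down it reaches from about 0.4 to 0.875 m from the base axis. Payload 6.5 kg.
Tool frame: the origin (TCP) lies on the centre line of the jaws, within the pads' length; the fingertips stand manip.nose_length ahead of it and the grasp point (between the pads) lies 2 mm behind it (manip.nose_length is the distance from the TCP to the fingertips, in m); y points along the fingers, x is the direction in which the jaws open and shut, and the axes are right-handed (so a half turn about y gives the same grasp; the last joint's range is limited). The gripper opens to 85 mm and grips with 20 to 120 N. Pads are 22 mm wide; open, the fingers measure 114 mm over their backs; the gripper's body (76 mm by 85 mm) begins 54 mm behind the grasp point. The pads swing forward as they close: fully open they stand 13 mm farther back than shut.
Start: joints at [-1.397, 0.536, -0.004, 1.538, 0.003, 1.067, -0.071], TCP at [0.154, 0.631, 0.248] pointing down, gripper open.
Joint ranges: [-2.7, 2.7], [-0.37, 2.16], [-1.27, 1.26], [0.24, 2.4], [-1.31, 4.45], [0.19, 1.91], [-2.76, 2.76]. Speed limits (rad/s): [2.39, 2.39, 3.14, 3.14, 3.14, 3.14, 3.14].

## Interface

Orientations are given as a unit quaternion [x, y, z, w].
In Python, from cell import status, eyes, ticket, manip gives the robot as it stands.
- The arm moves only by the tool send_rows, never from a script. Its argument "series" is a list of rows, each an object with "dp": the shift along the tool's x, y, z in cm, a list of three; "angular": the turn, a rotation vector about the tool's x, y, z in degrees, a list of three; "jaw": the closure, from 0 (fully open) to 1 (shut). In form: [{"dp": [x, y, z], "angular": [rx, ry, rz], "jaw": jaw}, ...]. A call has 1 to 8 rows; each row shifts and turns the commanded pose from where the row before left it, along the tool's axes as they then stand; what a row does not reach is not made up. A row lasts 1/8 s, in which the tool goes at most 62.5 mm and 10.7 degrees, less where a joint would pass 70% of its speed; a pose out of reach is approached as far as the arm can. A call with a gripper value outside its range is refused whole. The fingers move at their own pace and stop on an object; the grip force is fixed at half the most. Time passes only in rows, so rows that do not move let the fingers close. It gives the time, the measured TCP pose, the force and the opening at its end, in the units of the state.
- status.state(): the state, without advancing time (a new reading comes with each control period).
- eyes.grab_frame(name): name is "side" or "top" or "wrist"; returns the picture (480x640x3 uint8, blue, green, red); there is no depth.
- eyes.calibration(name): a dict with "intrinsics" (3x3 intrinsics, pixels), "R" (3x3) and "t" (3): a world point X has camera coordinates R X + t; the wrist camera has in their place "mount" (4x4, takes a point from camera to tool coordinates, whose origin is the TCP and whose axes are the tool frame's). Camera axes: x right, y down, z forward; pixel columns grow to the right and rows downward; lengths in m; the calibration is good to about 2 mm. A picture is of the moment at which its call begins: read the wrist's pose just before it. calibration takes no time and is no camera call.
- ticket.close_job(): hands the job in, once; it reports no verdict.
Trained networks look in the newest picture that a camera, given by its name, has taken for a name from the list of things; names that differ only in an ending like _2 or _b are one class to them, and where a whole thing is asked for, a point or a joint stands for the part that bears it (a point fixed in the world has none). Each returns a list of dicts, best first, with "p" (0 to 1); they miss things now and then, are a little off and sometimes report something else, mostly with a low value. They report only what shows in the picture. A call takes as long as a camera call.
- eyes.trace(camera, query): "mask" (480x640 bool, what is visible of it) and "extent" ([centre column, centre row, width, height] in pixels, round what is visible of it).
The state is a dict: "time_s": time; "qpos": joint angles; "qvel": joint speeds; "joint_efforts": joint torques, N m; "position": TCP position; "tool_rot": TCP orientation; "wrist_force": force on the tool from outside, world axes, zero at the start; "torque": the same for the moment, N m; "finger_gap": finger opening in m.
Only numpy, scipy, OpenCV 4.12 (cv2) and the standard library are available. Lean on these libraries where they do the work, as an engineer would, in place of code of your own. Each camera call takes 0.05 s, during which the arm holds its last target.

## Task

Take the chromatography column with the red inlet nut out of the cradle and hold it up in the air to the inspection camera for a blockage check: red end face square to the lens, centred in its line of sight and about 60 mm in front of the glass, the column running straight back along that line of sight. Finish while still holding it there, motionless; nothing else may carry it. Leave the other two columns where they lie, do not touch the camera, and do not disturb anything else on the bench.

Things in the scene. Friction and masses are not known exactly. Their poses are not given: they have to be found in the camera images.
- column_red: the column to show: straight steel tube 12 mm in diameter, at each end a round nut 18 mm in diameter and 22 mm long; 140 mm long overall, about 0.2 kg, balanced at mid-length. Inlet nut red, outlet nut plain aluminium. Origin on the axis at mid-length; own x axis along the tube towards the red inlet end. Lies level in the cradle
- column_red_inlet (a point): centre of the red inlet end face, on the column's axis 70 mm from the column's origin; same axes as the column (x points out of the face)
- column_blue: same column with a blue inlet nut; stays in the cradle
- column_green: same column with a green inlet nut; stays in the cradle
- cradle: dark grey plate 250 x 150 x 10 mm, fixed; origin under its centre, x along the long side, z up. The columns lie in V saddles at x = -80, 0, +80 mm (any order), along its y, inlets to +y, axes 55 mm above the bench. White saddles, 6 mm thick, as high as the axis, carry each tube 40 mm either side of its middle; between them it is free all round. Columns lift straight out
- camera: inspection camera on a stand, fixed to the bench and not to be touched: dark base plate 130 x 130 x 16 mm, post, and a white tilting head on top, about 270 mm high; origin on the bench towards the front of the base plate (the plate's middle is 50 mm and the post 70 mm along its +x), it looks towards its own -x
- lens (a point): centre of the lens glass, at the front of the white tilting head inside a white ring 60 mm in diameter, 68 mm in front of the head's tilt axis, which is 240 mm above the bench. Its axes are those of the head: the camera looks along -x of this frame (out of the glass, towards the robot and 7 to 24 degrees downwards), y is level. The head stiffly stays as set
- amber_bottle: amber glass reagent bottle with a black cap, 72 mm in diameter, 150 mm high, standing; bystander; origin under its centre
- jar: white jar with a blue lid, 60 mm in diameter, 75 mm high, standing; bystander; origin under its centre
- spanner: steel spanner 150 mm long lying on the bench; bystander; origin at its middle

How it is judged:
On the way:
1. the red column is held by the gripper, lifted clear of the cradle (height (world z) of column_red above 0.09 m and contact force between column_red and the fingers above 1 N and contact force between column_red and cradle below 0.1 N), for 0.2 s.
At the end, for the whole second after the job is handed in: Gripper holds the red column still in the air, clear of camera and cradle: red face 45-75 mm before the glass, within 12 mm of the lens axis sideways and up/down, red end to the lens, axis within 0.16 rad (9 deg) of the lens axis. Blue and green columns within 15 mm of their start (x of column_red_inlet in the frame of lens between -0.075 and -0.045 m and y of column_red_inlet in the frame of lens between -0.012 and 0.012 m and z of column_red_inlet in the frame of lens between -0.012 and 0.012 m and x of column_red in the frame of lens below -0.1 m and angle between the x axis of column_red and the x axis of lens, either way round below 0.16 rad and height (world z) of column_red above 0.1 m and contact force between column_red and the fingers above 1 N and contact force between column_red and camera below 0.1 N and contact force between column_red and cradle below 0.1 N and linear speed of column_red below 0.02 m/s and angular speed of column_red below 0.15 rad/s and distance of each of column_blue, column_green from where it was at the start of the episode below 0.015 m); the arm keeps its last pose, push and grip.
It fails at once if the camera is touched (contact force between camera and anything else above 1 N).
It fails at once if the blue or green column is displaced (distance of any of column_blue, column_green from where it was at the start of the episode above 0.015 m).
It fails at once if the bottle, jar or spanner is displaced (distance of any of amber_bottle, jar, spanner from where it was at the start of the episode above 0.02 m).
It also fails if it takes over 38 s, if anything falls off the work surface, if the arm or the gripper's body presses on something with over 40 N, if the wrist force passes 120 N, or if a joint passes its speed limit or range.

## Working session

There is one attempt and no reset: what is moved stays moved. The work goes in short steps, Python scripts to look and compute and a tool call to move; the robot and the scene stay as the last step left them, time stands still between calls to the robot, and variables do not carry over. Pictures are saved under pics/ and viewed, and the job is handed in when it is done.

Besides the shell and the picture viewer there is one more tool, called after "Request:" as name(argument=value, ...), one argument or row to a line, values as JSON. send_rows: Moves the arm, as the interface text tells. Its arguments: {"type":"object","properties":{"series":{"type":"array","items":{"type":"object","properties":{"dp":{"type":"array","items":{"type":"number"}},"angular":{"type":"array","items":{"type":"number"}},"jaw":{"type":"number"}}}}},"required":["series"]}

```bash
mkdir -p pics; ls
python3 - <<'E'
from cell import status, eyes, ticket, manip
import cv2, numpy as np
np.set_printoptions(precision=4,suppress=True)
s=status.state(); print(s); print(manip.nose_length)
for n in ("side","top"):
    im=eyes.grab_frame(n); cv2.imwrite(f"pics/{n}0.png",im)
    c=eyes.calibration(n); print(n,c)
print(eyes.calibration("wrist"))
E
```

```text
pics
{'time_s': 0.0, 'qpos': array([-1.3972,  0.5372, -0.0044,  1.5389,  0.0026,  1.0673, -0.0712]), 'qvel': array([0.0011, 0.0014, 0.0001, 0.0015, 0.0017, 0.0008, 0.0005]), 'joint_efforts': array([ -0.0006, -58.3407,   1.0483, -25.9107,   0.0124,   0.0094,
         0.    ]), 'position': array([0.1543, 0.6308, 0.2474]), 'tool_rot': array([ 0.5567,  0.4361, -0.4371, -0.5558]), 'wrist_force': array([ 0.5867,  0.0749, -0.0379]), 'torque': array([0.0053, 0.0255, 0.031 ]), 'finger_gap': 0.08523538159757815}
0.017
side {'intrinsics': array([[607.4869,   0.    , 312.814 ],
       [  0.    , 607.4869, 236.2909],
       [  0.    ,   0.    ,   1.    ]]), 'R': array([[ 0.8988, -0.4384,  0.0047],
       [-0.3299, -0.6833, -0.6514],
       [ 0.2888,  0.5839, -0.7587]]), 't': array([-0.4368,  0.3593,  1.2254])}
top {'intrinsics': array([[446.3878,   0.    , 318.293 ],
       [  0.    , 446.3878, 244.8863],
       [  0.    ,   0.    ,   1.    ]]), 'R': array([[-0.0117, -0.9994, -0.032 ],
       [-0.9966,  0.0142, -0.0808],
       [ 0.0813,  0.0309, -0.9962]]), 't': array([0.1384, 0.5445, 1.0145])}
{'intrinsics': array([[394.4865,   0.    , 317.5169],
       [  0.    , 394.4865, 246.2736],
       [  0.    ,   0.    ,   1.    ]]), 'mount': array([[ 1.    ,  0.0003, -0.0001,  0.0009],
       [ 0.0002, -0.321 ,  0.9471, -0.1275],
       [ 0.0003, -0.9471, -0.321 ,  0.0823],
       [ 0.    ,  0.    ,  0.    ,  1.    ]])}
```

View pics/side0.png

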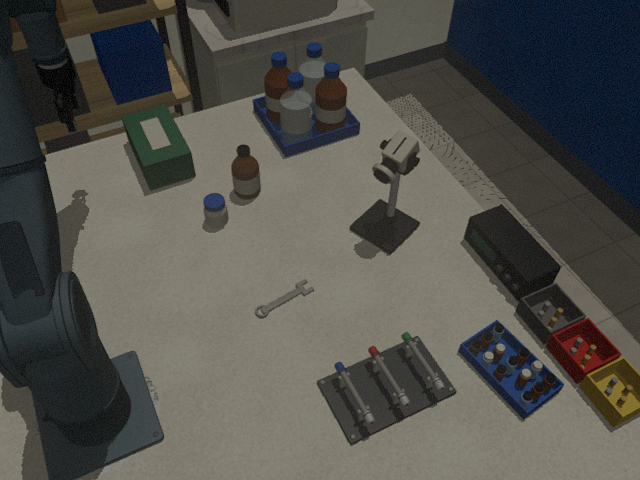

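View pics/top0.png

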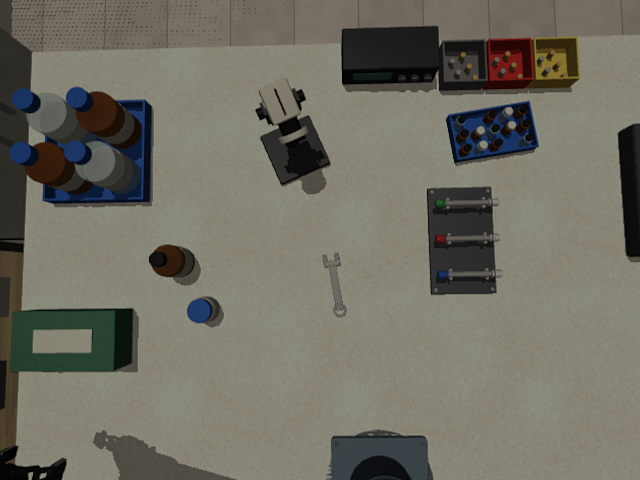

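The top view shows red in the middle saddle at about (466,239), with the inlet on the left (+y). The inspection camera's base is at about (295,150), and its ring faces down and to the right, towards the robot. Next I'll run the networks.

```bash
cat > h.py <<'E'
from cell import status, eyes, ticket, manip
import cv2, numpy as np
from scipy.spatial.transform import Rotation as Rt
np.set_printoptions(precision=4,suppress=True)
def cam(n,s=None):
    c=eyes.calibration(n); K=c['intrinsics']
    if n!='wrist': return K,c['R'],c['t']
    s=s or status.state(); M=np.array(c['mount'])
    T=np.eye(4);T[:3,:3]=Rt.from_quat(s['tool_rot']).as_matrix();T[:3,3]=s['position']
    W=np.linalg.inv(T@M); return K,W[:3,:3],W[:3,3]
def ray(C,uv):
    K,R,t=C; d=R.T@np.linalg.solve(K,[uv[0],uv[1],1]); return -R.T@t,d/np.linalg.norm(d)
def onz(C,uv,z):
    o,d=ray(C,uv); return o+d*(z-o[2])/d[2]
def tri(l):
    A=np.zeros((3,3));b=np.zeros(3)
    for C,uv in l:
        o,d=ray(C,uv);P=np.eye(3)-np.outer(d,d);A+=P;b+=P@o
    X=np.linalg.solve(A,b); return X,[np.linalg.norm((np.eye(3)-np.outer(d,d))@(X-o)) for o,d in [ray(*q) for q in l]]
def proj(C,X):
    K,R,t=C; p=K@(R@np.asarray(X)+t); return p[:2]/p[2]
E
python3 - <<'E'
from h import *
for n in ("side","top"):
    im=cv2.imread(f"pics/{n}0.png"); ov=im.copy()
    for q in ("column_red","column_blue","column_green","cradle","camera","lens","amber_bottle","jar","spanner"):
        for r in eyes.trace(n,q)[:2]:
            m=r['mask']; print(n,q,round(r['p'],2),np.round(r['extent'],1),m.sum(), cv2.minAreaRect(np.argwhere(m)[:,::-1].astype(np.float32)) if m.sum()>4 else '')
            np.save(f"pics/{n}_{q}.npy",m) if r['p']>.5 else 0
E
```

```text
side column_red 0.6 [391.  376.3  40.7  55.8] 454 ((388.1794128417969, 376.0676574707031), (68.56666564941406, 9.126884460449219), 57.528804779052734)
side column_red 0.39 [248.5 171.   27.7  51. ] 1181 ((244.75518798828125, 172.06210327148438), (54.39479446411133, 27.571102142333984), 85.2363510131836)
side column_blue 0.95 [353.  391.6  40.   62.7] 492 ((354.3143615722656, 392.8220520019531), (69.9489517211914, 9.917647361755371), 60.48850631713867)
side column_green 0.97 [421.9 362.   41.7  56.2] 418 ((421.9082336425781, 361.5661926269531), (66.837158203125, 9.413418769836426), 54.21102523803711)
side column_green 0.61 [285.  298.4  62.7  34.5] 535 ((283.0085144042969, 299.2839660644531), (14.392602920532227, 63.22739791870117), 59.98163604736328)
side cradle 0.81 [386.1 389.9 137.2 107.9] 6832 ((385.75836181640625, 387.02557373046875), (72.44996643066406, 120.744873046875), 63.824710845947266)
side camera 0.78 [385.3 191.2  66.6 120.3] 3971 ((396.1170349121094, 192.7841033935547), (64.11422729492188, 119.26776123046875), 20.323135375976562)
side lens 0.59 [395.8 158.9  45.8  50.2
[... 1787 characters left out ...]
246094, 129.43212890625), (99.2584228515625, 56.17852020263672), 68.66313934326172)
top lens 0.69 [283.5 113.   48.8  75.1] 1811 ((284.1944274902344, 112.3653564453125), (64.87913513183594, 31.46507453918457), 67.55724334716797)
top amber_bottle 0.74 [462.6 240.3  70.5 109.1] 6047 ((461.17974853515625, 240.1123504638672), (108.0121078491211, 66.85344696044922), 88.31531524658203)
top amber_bottle 0.57 [170.8 260.9  46.1  33.4] 1180 ((171.0, 260.5), (31.0, 44.0), 90.0)
top jar 0.68 [205.1 310.1  32.6  25.4] 682 ((203.5, 309.0), (26.0, 31.0), 90.0)
top spanner 0.91 [337.2 282.9  26.1  58.2] 509 ((334.93243408203125, 282.0946044921875), (57.04644775390625, 16.27549934387207), 80.53767395019531)
```

Run:
```python
from h import *
s=cv2.imread("pics/side0.png");t=cv2.imread("pics/top0.png")
def up(im,x,y,w,h,f): return cv2.resize(im[y:y+h,x:x+w],None,fx=f,fy=f,interpolation=cv2.INTER_CUBIC)
a=up(t,250,70,90,120,5); b=up(s,345,125,90,120,4)
cv2.imwrite("pics/headT.png",a); cv2.imwrite("pics/headS.png",b)
C=np.hstack([up(t,420,180,90,120,5)[:560],up(s,310,330,150,112,5)[:560][:, :345]])
cv2.imwrite("pics/cr.png",up(t,420,180,90,120,5))
for n in ("side","top"):
    m=np.load(f"pics/{n}_column_red.npy"); im={'side':s,'top':t}[n]; Cm=cam(n)
    (cx,cy),(w,h),an=cv2.minAreaRect(np.argwhere(m)[:,::-1].astype(np.float32))
    p=np.argwhere(m)[:,::-1].astype(float);c=p.mean(0);u=np.linalg.svd(p-c,full_matrices=False)[2][0];q=(p-c)@u
    e=[c+u*q.min(),c+u*q.max()]
    for x in e: print(n,x,onz(Cm,x,.055))
m=np.load("pics/top_cradle.npy")
for c in cv2.boxPoints(cv2.minAreaRect(np.argwhere(m)[:,::-1].astype(np.float32))): print(c,onz(cam("top"),c,.01))
```

```text
side [369.8708 347.082 ] [ 0.5537 -0.1319  0.055 ]
side [406.6099 404.9784] [ 0.5547 -0.2752  0.055 ]
top [502.0091 272.5277] [ 0.4764 -0.2765  0.055 ]
top [436.9767 273.6481] [ 0.4757 -0.1333  0.055 ]
[426.4796 187.2242] [ 0.6806 -0.1259  0.01  ]
[494.2485 185.4408] [ 0.682  -0.2844  0.01  ]
[497.0775 292.9453] [ 0.4302 -0.28    0.01  ]
[429.3087 294.7287] [ 0.4278 -0.1245  0.01  ]
```

View pics/headT.png

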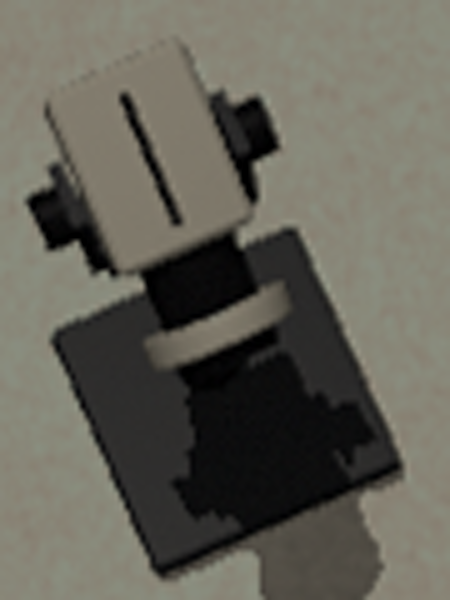

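View pics/headS.png

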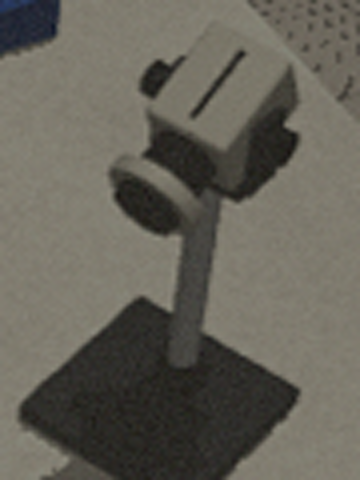

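View pics/cr.png

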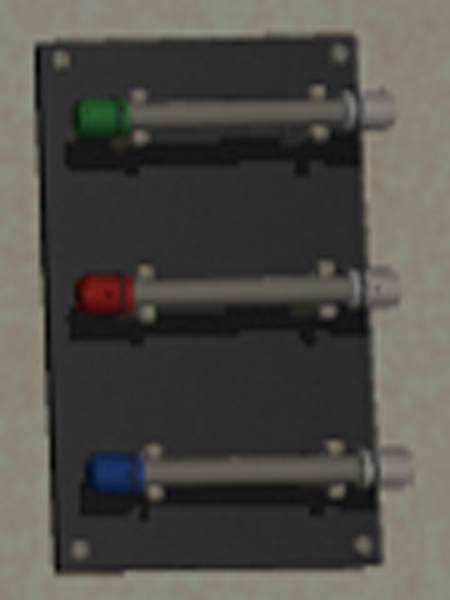

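The top picture shows red in the middle saddle, with its red end at about (435,239) and its plain end at about (500,237). The head has its ring at about (293.5,135) in top and (383,174) in side. The last saved red mask was really the blue column (network's second guess), so I'll use the hand-read pixels.

Run:
```python
from h import *
T=cam("top");S=cam("side")
R=Rt.from_quat(status.state()['tool_rot']).as_matrix(); print("tool axes cols\n",R)
print("red", onz(T,(435,238.9),.055),onz(T,(500.2,237.5),.055))
s=cv2.imread("pics/side0.png");t=cv2.imread("pics/top0.png")
for n,im in (("side",s),("top",t)):
    hsv=cv2.cvtColor(im,cv2.COLOR_BGR2HSV); m=((hsv[...,0]<8)|(hsv[...,0]>172))&(hsv[...,1]>130)&(hsv[...,2]>50)
    b=np.zeros_like(m); 
    if n=="top": b[225:250,425:455]=1
    else: b[335:360,360:385]=1
    p=np.argwhere(m&b)[:,::-1]; print(n,len(p),p.mean(0),p.min(0),p.max(0))
    np.save(f"pics/{n}rc.npy",p.mean(0))
print(tri([(T,np.load("pics/toprc.npy")),(S,np.load("pics/siderc.npy"))]))
print("camera base corners top")
c=[(52,335),(295,230),(402,470),(160,575)]
P=[onz(T,(x/5+250-.4,y/5+70-.4),.016) for x,y in c]; print(np.array(P)); 
print("mid",np.mean(P,0)); 
for i in range(4): d=P[(i+1)%4]-P[i]; print(np.linalg.norm(d),np.degrees(np.arctan2(d[1],d[0])))
for a,b in (((218,326),(155,195)),((220,335),(150,199))):
    print("ring",tri([(T,(a[0]/5+249.6,a[1]/5+69.6)),(S,(b[0]/4+344.6,b[1]/4+124.6))]))
```

```text
tool axes cols
 [[ 0.2375  0.     -0.9714]
 [ 0.9714 -0.      0.2375]
 [-0.     -1.     -0.    ]]
red [ 0.5535 -0.1315  0.055 ] [ 0.5545 -0.276   0.055 ]
side 58 [372.9655 350.5517] [369 346] [379 356]
top 71 [440.5634 238.3239] [436 235] [446 242]
(array([ 0.5544, -0.1432,  0.0579]), [np.float64(3.259385839965739e-05), np.float64(3.259385839961215e-05)])
camera base corners top
[[0.81   0.2687 0.016 ]
 [0.8591 0.1512 0.016 ]
 [0.7405 0.1015 0.016 ]
 [0.692  0.2172 0.016 ]]
mid [0.7754 0.1846 0.016 ]
0.12726290489021144 -67.3245029433944
0.12856589029597712 -157.21338016991365
0.12550203234234325 112.74392657031292
0.12873123588235638 23.57028350330276
ring (array([0.7467, 0.1718, 0.2127]), [np.float64(0.0001980052673721095), np.float64(0.0001980052673720278)])
ring (array([0.7433, 0.1711, 0.2116]), [np.float64(5.794238842022048e-05), np.float64(5.794238842028884e-05)])
```

```bash
cat >> h.py <<'E'
def lensT(tilt,yaw=np.radians(22.7),org=(0.7293,0.1653)):
    # columns: lens x,y,z ; x away from view, up
    e=tilt; h=np.array([np.cos(yaw),np.sin(yaw),0]); z=np.array([0,0,1.])
    x=h*np.cos(e)+z*np.sin(e); y=np.cross(z,h); zz=np.cross(x,y)
    p=np.array([org[0],org[1],.24])+.070*h-.068*x
    return p,np.stack([x,y,zz],1)
E
python3 - <<'E'
from h import *
s=cv2.imread("pics/side0.png");t=cv2.imread("pics/top0.png")
out=[]
for n,im,x,y in (("top",t,262,85),("side",s,360,125)):
    for tilt in (10,17,24):
        f=6; a=cv2.resize(im[y:y+66,x:x+66] if n=="side" else im[y:y+66,x:x+66],None,fx=4,fy=4,interpolation=cv2.INTER_CUBIC)
        p,R=lensT(np.radians(tilt)); C=cam(n)
        th=np.linspace(0,2*np.pi,60)
        pts=[(proj(C,p+R@[0,.03*np.cos(q),.03*np.sin(q)])-[x,y]+.5)*4 for q in th]
        cv2.polylines(a,[np.int32(pts)],True,(0,255,0),1)
        for k in(0,.068): cv2.circle(a,tuple(np.int32((proj(C,p+R@[k,0,0])-[x,y]+.5)*4)),2,(0,0,255),-1)
        out.append(a)
o=np.vstack([np.hstack(out[:3]),np.hstack(out[3:])]);cv2.imwrite("pics/fit1.png",o); print(o.shape)
E
```

```text
(528, 792, 3)
```

View pics/fit1.png

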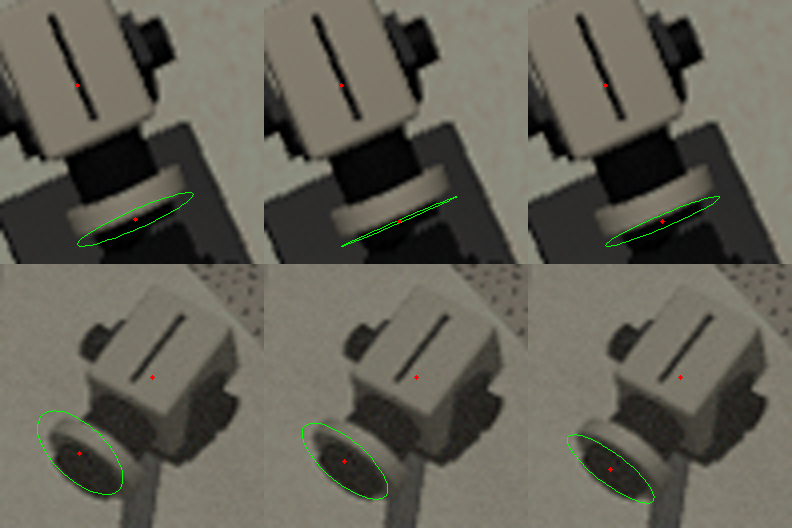

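The rough lens estimate is (0.74,0.17,0.21) with yaw 22° and tilt 12–20°. I'll take a closer wrist view from the front to pin this down before going to the cradle.

```bash
cat >> h.py <<'E'
def plan(pt,Rt_,n,jaw,src=None):
    s=status.state(); p0,R0=src if src else (np.array(s['position']),Rt.from_quat(s['tool_rot']))
    rv=(R0.inv()*Rt_).as_rotvec(); p,R=p0.copy(),R0
    print("dist",np.linalg.norm(pt-p0),"rot",np.degrees(np.linalg.norm(rv)))
    for i in range(1,n+1):
        tp=p0+(pt-p0)*i/n; tR=R0*Rt.from_rotvec(rv*i/n)
        d=np.round(R.inv().apply(tp-p)*100,2); a=np.round(np.degrees((R.inv()*tR).as_rotvec()),1)
        print('{"dp":[%g,%g,%g],"angular":[%g,%g,%g],"jaw":%g},'%(*d,*a,jaw))
        p=p+R.apply(d/100); R=R*Rt.from_rotvec(np.radians(a))
    print("end",p,R.as_quat()); return p,R
def axes(x,y):
    x=np.array(x,float);y=np.array(y,float);x/=np.linalg.norm(x);y-=x*(x@y);y/=np.linalg.norm(y)
    return Rt.from_matrix(np.stack([x,y,np.cross(x,y)],1))
E
python3 - <<'E'
from h import *
yw=np.radians(22.7);h=np.array([np.cos(yw),np.sin(yw),0]);l=np.array([-h[1],h[0],0])
R=axes(l,.574*h+[0,0,-.819])
plan(np.array([.627,.12,.35]),R,14,0)
E
```

```text
dist 0.7037345368882263 rot 50.12579894108439
{"dp":[-2.75,-0.73,-4.15],"angular":[-2.4,-2.5,-0.8],"jaw":0},
{"dp":[-2.91,-0.59,-4.05],"angular":[-2.4,-2.5,-0.8],"jaw":0},
{"dp":[-3.09,-0.47,-3.94],"angular":[-2.4,-2.6,-0.8],"jaw":0},
{"dp":[-3.25,-0.35,-3.82],"angular":[-2.5,-2.5,-0.8],"jaw":0},
{"dp":[-3.41,-0.23,-3.68],"angular":[-2.4,-2.5,-0.8],"jaw":0},
{"dp":[-3.57,-0.13,-3.54],"angular":[-2.4,-2.5,-0.8],"jaw":0},
{"dp":[-3.72,-0.04,-3.38],"angular":[-2.4,-2.5,-0.8],"jaw":0},
{"dp":[-3.86,0.05,-3.22],"angular":[-2.4,-2.6,-0.8],"jaw":0},
{"dp":[-4.01,0.12,-3.03],"angular":[-2.4,-2.5,-0.8],"jaw":0},
{"dp":[-4.13,0.19,-2.85],"angular":[-2.4,-2.5,-0.8],"jaw":0},
{"dp":[-4.26,0.25,-2.66],"angular":[-2.5,-2.5,-0.7],"jaw":0},
{"dp":[-4.38,0.31,-2.46],"angular":[-2.4,-2.6,-0.8],"jaw":0},
{"dp":[-4.48,0.34,-2.24],"angular":[-2.4,-2.5,-0.8],"jaw":0},
{"dp":[-4.58,0.37,-2.03],"angular":[-2.4,-2.5,-0.8],"jaw":0},
end [0.627 0.12  0.35 ] [ 0.4917  0.7383 -0.3844 -0.2556]
```

Request:
send_rows(
  series=[
    {"dp": [-2.75, -0.73, -4.15], "angular": [-2.4, -2.5, -0.8], "jaw": 0},
    {"dp": [-2.91, -0.59, -4.05], "angular": [-2.4, -2.5, -0.8], "jaw": 0},
    {"dp": [-3.09, -0.47, -3.94], "angular": [-2.4, -2.6, -0.8], "jaw": 0},
    {"dp": [-3.25, -0.35, -3.82], "angular": [-2.5, -2.5, -0.8], "jaw": 0},
    {"dp": [-3.41, -0.23, -3.68], "angular": [-2.4, -2.5, -0.8], "jaw": 0},
    {"dp": [-3.57, -0.13, -3.54], "angular": [-2.4, -2.5, -0.8], "jaw": 0},
    {"dp": [-3.72, -0.04, -3.38], "angular": [-2.4, -2.5, -0.8], "jaw": 0},
    {"dp": [-3.86, 0.05, -3.22], "angular": [-2.4, -2.6, -0.8], "jaw": 0},
  ],
)

```text
time_s: 2.0
position: [0.4255, 0.338, 0.307]
tool_rot: [0.531, 0.624, -0.416, -0.393]
wrist_force: [0.1, 0.1, 0.6]
finger_gap: 0.0852
```

Request:
send_rows(
  series=[
    {"dp": [-4.0, 0.12, -3.03], "angular": [-2.4, -2.5, -0.8], "jaw": 0},
    {"dp": [-4.13, 0.19, -2.85], "angular": [-2.4, -2.5, -0.8], "jaw": 0},
    {"dp": [-4.26, 0.25, -2.66], "angular": [-2.5, -2.5, -0.7], "jaw": 0},
    {"dp": [-4.38, 0.31, -2.46], "angular": [-2.4, -2.6, -0.8], "jaw": 0},
    {"dp": [-4.48, 0.34, -2.24], "angular": [-2.4, -2.5, -0.8], "jaw": 0},
    {"dp": [-4.58, 0.37, -2.03], "angular": [-2.4, -2.5, -0.8], "jaw": 0},
    {"dp": [0, 0, 0], "angular": [0, 0, 0], "jaw": 0},
  ],
)

```text
time_s: 2.88
position: [0.6209, 0.1243, 0.3484]
tool_rot: [0.496, 0.733, -0.385, -0.263]
wrist_force: [0.1, 0.6, -0.1]
finger_gap: 0.0854
```

Run:
```python
from h import *
import pickle
s=status.state();pickle.dump(s,open("pics/w1.pkl","wb")); im=eyes.grab_frame("wrist");cv2.imwrite("pics/w1.png",im)
print(s['time_s'],s['position'],s['tool_rot'],s['qpos'])
```

```text
2.875 [0.6209 0.1243 0.3484] [ 0.4957  0.7328 -0.3852 -0.2627] [-0.4284  0.1486  0.2287  1.986  -0.314   0.4345  1.9836]
```

View pics/w1.png

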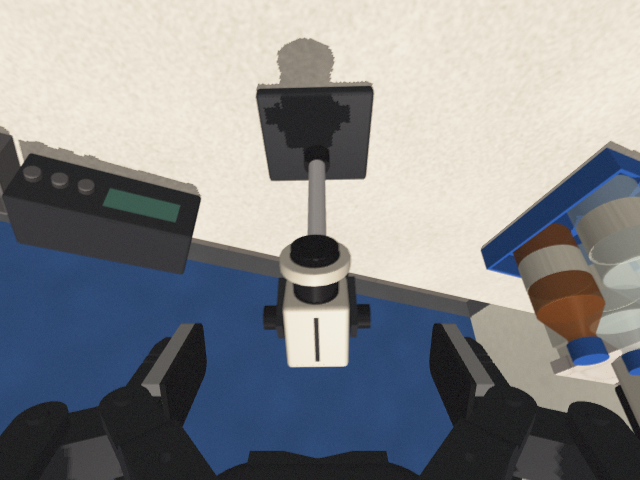

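The wrist picture is upside down. The ring is centred at about (315,263) with the black lens barrel at about (315,250), and the base plate corners are near (258,88), (373,84), (366,178) and (271,180).

Run:
```python
from h import *
im=cv2.imread("pics/w1.png"); a=cv2.resize(im[225:375,250:390],None,fx=4,fy=4,interpolation=cv2.INTER_CUBIC);cv2.imwrite("pics/w1z.png",np.clip(a*1.5,0,255).astype(np.uint8))
```

```text
(no output)
```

View pics/w1z.png

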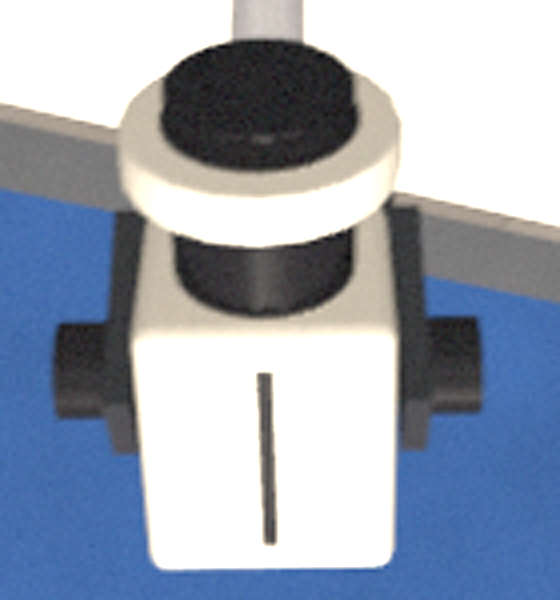

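Run:
```python
from h import *
import pickle
s=pickle.load(open("pics/w1.pkl","rb")); W=cam("wrist",s);T=cam("top");S=cam("side")
# base top corners wrist
P=[onz(W,c,.016) for c in ((257.5,90),(373,86),(366.5,178),(271,180))]; P=np.array(P);print(P,P.mean(0))
for i in range(4): d=P[(i+1)%4]-P[i]; print(np.linalg.norm(d),np.degrees(np.arctan2(d[1],d[0])))
k=onz(W,(316.4,317),.24); print("axis pt",k)
a,b=onz(W,(316,318.2),.27),onz(W,(317.5,361.2),.27);print("slot yaw",np.degrees(np.arctan2(*(b-a)[1::-1])))
o,d=ray(W,(315,256)); print("ring view pitch",np.degrees(np.arcsin(-d[2])),"yaw",np.degrees(np.arctan2(d[1],d[0])))
rc=tri([(W,(315,256)),(S,(382.8,174.3)),(T,(293.6,136.5))]);print("ring",rc)
print("barrel",tri([(W,(315,248)),(S,(381.3,175.2))]))
kn=tri([(W,(268.5,317.5)),(T,(303.2,94.5))]);print("knob",kn)
kn=tri([(W,(363.5,317)),(T,(259.6,113.5))]);print("knob",kn)
im=cv2.imread("pics/w1.png");out=[]
for tilt in (12,16,20):
    A=cv2.resize(im[230:330,285:350],None,fx=4,fy=4,interpolation=cv2.INTER_CUBIC)
    post=k.copy(); yw=np.radians(22.7);org=post[:2]-.07*np.array([np.cos(yw),np.sin(yw)])
    p,R=lensT(np.radians(tilt),yw,org);print(tilt,p)
    th=np.linspace(0,2*np.pi,60)
    pts=[(proj(W,p+R@[0,.03*np.cos(q),.03*np.sin(q)])-[285,230]+.5)*4 for q in th]
    cv2.polylines(A,[np.int32(pts)],True,(0,200,0),1); out.append(A)
cv2.imwrite("pics/fit2.png",np.hstack(out))
```

```text
[[0.7387 0.1031 0.016 ]
 [0.6884 0.217  0.016 ]
 [0.8102 0.2725 0.016 ]
 [0.861  0.1543 0.016 ]] [0.7745 0.1867 0.016 ]
0.12448924607674992 113.82566515410355
0.1338336675511988 24.47833341198895
0.12866936629008993 -66.75663478059037
0.13254380721908932 -157.31950738628004
axis pt [0.8013 0.1962 0.24  ]
slot yaw 22.506953050862926
ring view pitch 35.44824974292524 yaw 21.449062470870977
ring (array([0.7438, 0.171 , 0.2134]), [np.float64(0.0017464733234429845), np.float64(0.0016363134206613702), np.float64(0.0008849869674531299)])
barrel (array([0.7419, 0.1716, 0.2085]), [np.float64(0.0004830032006385019), np.float64(0.00048300320063853337)])
knob (array([0.8132, 0.1517, 0.2431]), [np.float64(0.002038113470555859), np.float64(0.00203811347055583)])
knob (array([0.7783, 0.2326, 0.2441]), [np.float64(0.0003676382685113084), np.float64(0.0003676382685112441)])
12 [0.7399 0.1705 0.2259]
16 [0.741  0.171  0.2213]
20 [0.7423 0.1715 0.2167]
```

View pics/fit2.png

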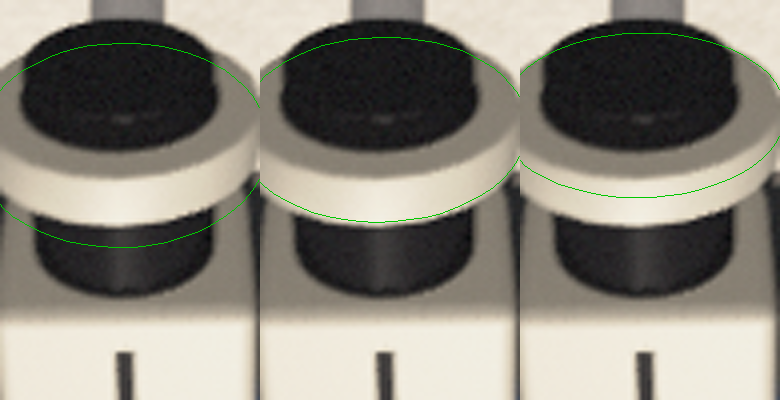

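Run:
```python
from h import *
import pickle
s=pickle.load(open("pics/w1.pkl","rb")); W=cam("wrist",s)
im=cv2.imread("pics/w1.png");out=[]
sd=cv2.imread("pics/side0.png");o2=[]; tp=cv2.imread("pics/top0.png");o3=[]
for tilt in (20,22,24):
    yw=np.radians(22.7);org=np.array([.795,.1935])-.07*np.array([np.cos(yw),np.sin(yw)])
    p,R=lensT(np.radians(tilt),yw,org);print(tilt,p)
    th=np.linspace(0,2*np.pi,60)
    for C,I,x,y,w,o in ((cam("wrist",s),im,280,230,70,out),(cam("side"),sd,365,150,70,o2),(cam("top"),tp,262,105,70,o3)):
        A=cv2.resize(I[y:y+45 if I is not im else y+55,x:x+w],None,fx=3.7,fy=3.7,interpolation=cv2.INTER_CUBIC)
        for dd,col in ((0,(0,220,0)),(.01,(220,0,0))):
            pts=[(proj(C,p+R@[dd,.03*np.cos(q),.03*np.sin(q)])-[x,y]+.5)*3.7 for q in th]
            cv2.polylines(A,[np.int32(pts)],True,col,1)
        o.append(A)
cv2.imwrite("pics/fit3.png",np.vstack([np.hstack(out),np.hstack(o2),np.hstack(o3)]))
```

```text
20 [0.7361 0.1688 0.2167]
22 [0.7368 0.1692 0.2145]
24 [0.7377 0.1695 0.2123]
```

View pics/fit3.png

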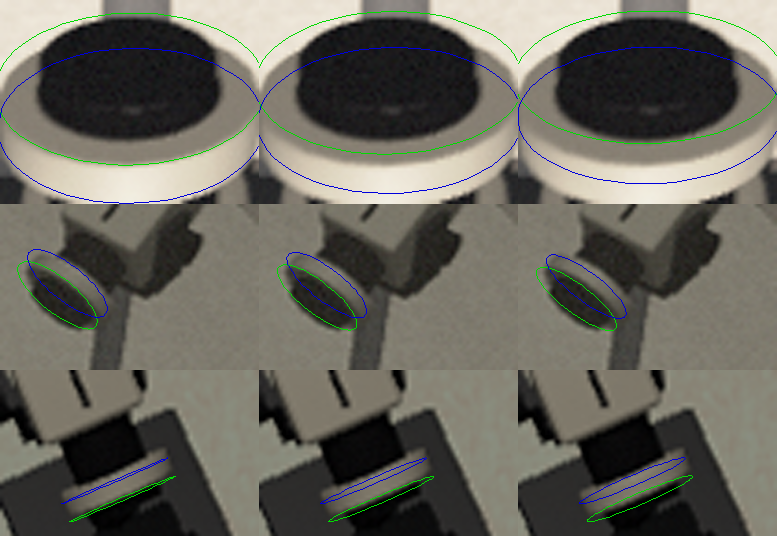

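Run:
```python
from h import *
import pickle
s=pickle.load(open("pics/w1.pkl","rb")); W=cam("wrist",s);T=cam("top");S=cam("side")
a=tri([(W,(315.6,317.8)),(T,(285.6,114.6)),(S,(392.6,153.6))]);b=tri([(W,(317.2,361)),(T,(274.4,88)),(S,(405.4,137.6))])
print(a,b);d=b[0]-a[0];print(np.linalg.norm(d),np.degrees(np.arcsin(d[2]/np.linalg.norm(d))),np.degrees(np.arctan2(d[1],d[0])))
# joint fit: yaw,tilt,axis xy ; obs: slot ends, ring rear bottom etc
```

```text
(array([0.7711, 0.1821, 0.2562]), [np.float64(0.0017228387921586635), np.float64(0.0005541425908344533), np.float64(0.001563946721918059)]) (array([0.8134, 0.2   , 0.2751]), [np.float64(0.002514940094968713), np.float64(0.00014447552349066775), np.float64(0.002628822239799266)])
0.04969979966302352 22.352287167366974 22.961870936809156
```

Tilt is about 22° and yaw about 22.8°, taken from the slot on the head's top. The combined lens estimate is (0.7385, 0.1693, 0.2133). Next I'll go above the red column.

Run:
```python
from h import *
plan(np.array([.554,-.204,.17]),axes([1,.005,0],[0,0,-1]),14,.3)
```

```text
dist 0.3814106954678962 rot 114.99664716946738
{"dp":[-2.02,0.3,1.8],"angular":[1.6,7.7,2.4],"jaw":0.3},
{"dp":[-2.23,0.43,1.5],"angular":[1.6,7.7,2.4],"jaw":0.3},
{"dp":[-2.39,0.57,1.18],"angular":[1.6,7.7,2.4],"jaw":0.3},
{"dp":[-2.5,0.7,0.83],"angular":[1.6,7.7,2.4],"jaw":0.3},
{"dp":[-2.56,0.83,0.47],"angular":[1.6,7.7,2.3],"jaw":0.3},
{"dp":[-2.55,0.93,0.1],"angular":[1.6,7.7,2.4],"jaw":0.3},
{"dp":[-2.51,1.04,-0.27],"angular":[1.6,7.7,2.4],"jaw":0.3},
{"dp":[-2.39,1.13,-0.63],"angular":[1.6,7.7,2.4],"jaw":0.3},
{"dp":[-2.25,1.2,-0.97],"angular":[1.6,7.7,2.4],"jaw":0.3},
{"dp":[-2.03,1.26,-1.3],"angular":[1.6,7.7,2.4],"jaw":0.3},
{"dp":[-1.79,1.31,-1.59],"angular":[1.6,7.6,2.4],"jaw":0.3},
{"dp":[-1.51,1.32,-1.84],"angular":[1.6,7.7,2.4],"jaw":0.3},
{"dp":[-1.19,1.32,-2.07],"angular":[1.6,7.7,2.3],"jaw":0.3},
{"dp":[-0.84,1.31,-2.23],"angular":[1.6,7.7,2.4],"jaw":0.3},
end [ 0.554 -0.204  0.17 ] [ 0.7069  0.0021 -0.0019 -0.7073]
```

Request:
send_rows(
  series=[
    {"dp": [-2.02, 0.3, 1.8], "angular": [1.6, 7.7, 2.4], "jaw": 0.3},
    {"dp": [-2.23, 0.43, 1.5], "angular": [1.6, 7.7, 2.4], "jaw": 0.3},
    {"dp": [-2.39, 0.57, 1.18], "angular": [1.6, 7.7, 2.4], "jaw": 0.3},
    {"dp": [-2.5, 0.7, 0.83], "angular": [1.6, 7.7, 2.4], "jaw": 0.3},
    {"dp": [-2.56, 0.83, 0.47], "angular": [1.6, 7.7, 2.3], "jaw": 0.3},
    {"dp": [-2.55, 0.93, 0.1], "angular": [1.6, 7.7, 2.4], "jaw": 0.3},
    {"dp": [-2.51, 1.04, -0.27], "angular": [1.6, 7.7, 2.4], "jaw": 0.3},
    {"dp": [-2.39, 1.13, -0.63], "angular": [1.6, 7.7, 2.4], "jaw": 0.3},
  ],
)

```text
time_s: 3.92
position: [0.5819, -0.0585, 0.2458]
tool_rot: [0.698, 0.364, -0.193, -0.586]
wrist_force: [0.7, 0.6, -0.4]
finger_gap: 0.0595
```

Request:
send_rows(
  series=[
    {"dp": [-2.25, 1.2, -0.97], "angular": [1.6, 7.7, 2.4], "jaw": 0.3},
    {"dp": [-2.03, 1.26, -1.3], "angular": [1.6, 7.7, 2.4], "jaw": 0.3},
    {"dp": [-1.79, 1.31, -1.59], "angular": [1.6, 7.6, 2.4], "jaw": 0.3},
    {"dp": [-1.51, 1.32, -1.84], "angular": [1.6, 7.7, 2.4], "jaw": 0.3},
    {"dp": [-1.19, 1.32, -2.07], "angular": [1.6, 7.7, 2.3], "jaw": 0.3},
    {"dp": [-0.84, 1.31, -2.23], "angular": [1.6, 7.7, 2.4], "jaw": 0.3},
    {"dp": [0, 0, 0], "angular": [0, 0, 0], "jaw": 0.3},
    {"dp": [0, 0, 0], "angular": [0, 0, 0], "jaw": 0.3},
  ],
)

```text
time_s: 4.92
position: [0.5552, -0.2001, 0.1699]
tool_rot: [-0.707, -0.005, 0.005, 0.707]
wrist_force: [-0.2, 0.1, 0.2]
finger_gap: 0.0598
```

Run:
```python
from h import *
import pickle
s=status.state();pickle.dump(s,open("pics/w2.pkl","wb")); im=eyes.grab_frame("wrist");cv2.imwrite("pics/w2.png",im)
print(s['time_s'],s['position'],Rt.from_quat(s['tool_rot']).as_matrix(),s['qpos'],s['finger_gap'])
W=cam("wrist",s)
for r in eyes.trace("wrist","column_red")[:2]:
    print(r['p'],r['extent'])
for n,P in (("red",(.554,-.134,.055)),("mid",(.554,-.204,.055)),("al",(.554,-.274,.055))): print(n,proj(W,P))
```

```text
4.925 [ 0.5552 -0.2001  0.1699] [[ 0.9999  0.0005 -0.0132]
 [ 0.0132  0.0011  0.9999]
 [ 0.0005 -1.      0.0011]] [-0.2252  0.6265  0.6975  1.7966 -0.5018  0.9032  0.7118] 0.05981757100016971
0.89 [316.8, 246.0, 29.2, 214.0]
red [315.8715 143.4161]
mid [314.5647 253.8725]
al [313.467 346.655]
```

View pics/w2.png

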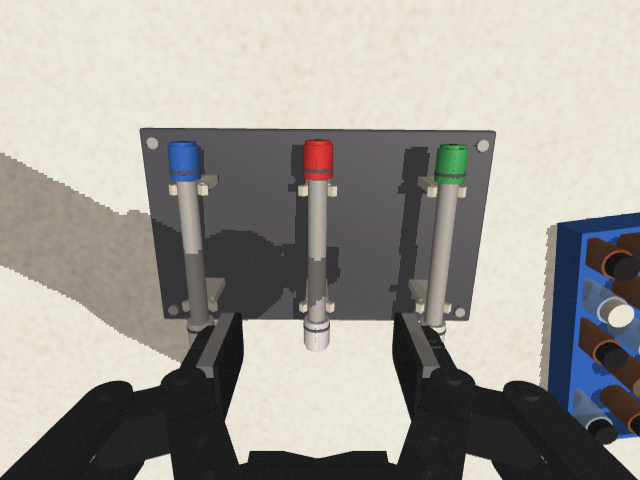

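The wrist view shows the red column running vertically at u≈317 with its nuts at v 140–180 and 320–350, centred between the jaws. The saddles are at v≈188 and v≈305. This agrees with the estimate to about 1–2 mm, so I'll descend.

Request:
send_rows(
  series=[
    {"dp": [0.05, 3.0, -0.2], "angular": [0, 0, 0], "jaw": 0.3},
    {"dp": [0, 3.0, -0.2], "angular": [0, 0, 0], "jaw": 0.3},
    {"dp": [0, 2.5, 0], "angular": [0, 0, 0], "jaw": 0.3},
    {"dp": [0, 2.0, 0], "angular": [0, 0, 0], "jaw": 0.3},
    {"dp": [0, 0.6, 0], "angular": [0, 0, 0], "jaw": 0.3},
    {"dp": [0, 0, 0], "angular": [0, 0, 0], "jaw": 0.3},
  ],
)

```text
time_s: 5.78
position: [0.5558, -0.2058, 0.0592]
tool_rot: [-0.707, -0.004, 0.003, 0.707]
wrist_force: [0.1, 0.1, -0.3]
finger_gap: 0.0598
```

Run:
```python
from h import *
s=status.state(); im=eyes.grab_frame("wrist");cv2.imwrite("pics/w3.png",im)
print(s['time_s'],s['position'],s['tool_rot'],s['finger_gap'],s['wrist_force'])
W=cam("wrist",s)
for n,P in (("red",(.555,-.134,.055)),("mid",(.555,-.204,.055)),("al",(.555,-.274,.055))): print(n,proj(W,P))
```

```text
5.775 [ 0.5558 -0.2058  0.0592] [-0.7069 -0.004   0.0033  0.7072] 0.0597745096174076 [ 0.1413  0.1414 -0.2833]
red [315.6779 150.2998]
mid [313.9955 337.7546]
al [312.7487 476.681 ]
```

View pics/w3.png

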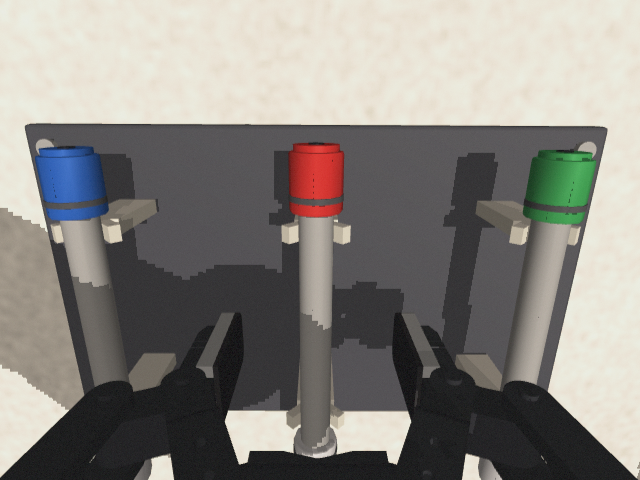

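The column at u≈316 sits between the pads (u 241 and 394), and the pads sit between the saddles. I'll lower 5 mm more and close.

Request:
send_rows(
  series=[
    {"dp": [0, 0.5, 0], "angular": [0, 0, 0], "jaw": 0.3},
    {"dp": [0, 0, 0], "angular": [0, 0, 0], "jaw": 0.7},
    {"dp": [0, 0, 0], "angular": [0, 0, 0], "jaw": 1},
    {"dp": [0, 0, 0], "angular": [0, 0, 0], "jaw": 1},
    {"dp": [0, 0, 0], "angular": [0, 0, 0], "jaw": 1},
    {"dp": [0, 0, 0], "angular": [0, 0, 0], "jaw": 1},
  ],
)

```text
time_s: 6.58
position: [0.555, -0.206, 0.0541]
tool_rot: [-0.707, -0.003, 0.003, 0.707]
wrist_force: [-3.5, 1.6, 5.4]
finger_gap: 0.0099
```

Request:
send_rows(
  series=[
    {"dp": [0, 0, 0], "angular": [0, 0, 0], "jaw": 1},
    {"dp": [0, 0, 0], "angular": [0, 0, 0], "jaw": 1},
  ],
)

```text
time_s: 6.82
position: [0.5551, -0.206, 0.0541]
tool_rot: [-0.707, -0.003, 0.003, 0.707]
wrist_force: [-4.3, 1.6, 5.6]
finger_gap: 0.0098
```

Run:
```python
from h import *
s=status.state(); im=eyes.grab_frame("wrist");cv2.imwrite("pics/w4.png",im)
print(s['time_s'],s['position'],s['tool_rot'],s['finger_gap'],s['wrist_force'])
```

```text
6.825 [ 0.5551 -0.206   0.0541] [-0.7068 -0.0034  0.0034  0.7074] 0.009775650636063345 [-4.2694  1.6432  5.5516]
```

View pics/w4.png

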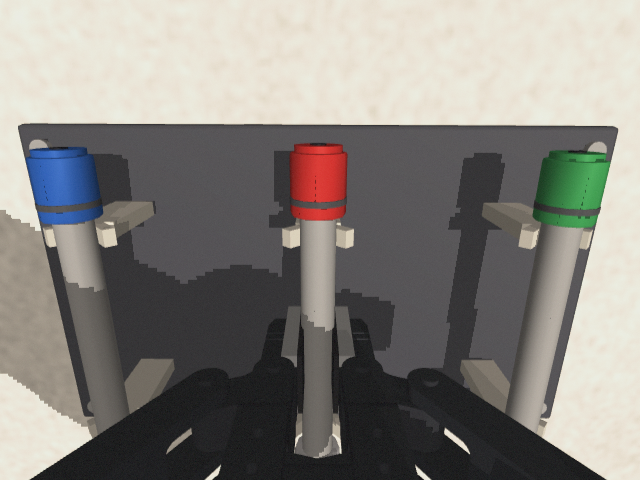

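The pads hold the tube at mid-length and the gap is stable at 9.8 mm. Lifting.

Request:
send_rows(
  series=[
    {"dp": [0, -1, 0], "angular": [0, 0, 0], "jaw": 1},
    {"dp": [0, -2, 0], "angular": [0, 0, 0], "jaw": 1},
    {"dp": [0, -2.5, 0], "angular": [0, 0, 0], "jaw": 1},
    {"dp": [0, -3, 0], "angular": [0, 0, 0], "jaw": 1},
    {"dp": [0, -3, 0], "angular": [0, 0, 0], "jaw": 1},
    {"dp": [0, -1.5, 0], "angular": [0, 0, 0], "jaw": 1},
    {"dp": [0, 0, 0], "angular": [0, 0, 0], "jaw": 1},
  ],
)

```text
time_s: 7.75
position: [0.5562, -0.2061, 0.1852]
tool_rot: [-0.707, -0.005, 0.003, 0.707]
wrist_force: [-0.2, 0.3, -1.8]
finger_gap: 0.0099
```

Run:
```python
from h import *
s=status.state(); im=eyes.grab_frame("wrist");cv2.imwrite("pics/w5.png",im)
print(s['time_s'],s['position'],s['tool_rot'],s['finger_gap'],s['wrist_force'],s['torque'])
im=eyes.grab_frame("side");cv2.imwrite("pics/s5.png",im[200:440,240:500].repeat(2,0).repeat(2,1))
yw,e=np.radians(22.8),np.radians(22);h=np.array([np.cos(yw),np.sin(yw),0]);l=np.array([-h[1],h[0],0]);z=np.array([0,0,1])
d=h*np.cos(e)+z*np.sin(e); L=np.array([.7385,.1693,.2133]); y=h*np.sin(e)-z*np.cos(e)
c=L-.13*d; print(c, d)
R=axes(-l,y); 
# standoff: extra 8 cm back along d
pt=c+.002*y-.06*d
plan(pt,R,14,1)
```

```text
7.75 [ 0.5562 -0.2061  0.1852] [-0.707  -0.0047  0.0025  0.7072] 0.009867760767417156 [-0.2322  0.2599 -1.8415] [-0.0379 -0.0062  0.0064]
[0.6274 0.1226 0.1646] [0.8547 0.3593 0.3746]
dist 0.3106100956884443 rot 70.84931154844391
{"dp":[0.18,0.31,2.19],"angular":[1.4,4.8,-0.9],"jaw":1},
{"dp":[-0.01,0.36,2.19],"angular":[1.4,4.8,-1],"jaw":1},
{"dp":[-0.2,0.42,2.17],"angular":[1.3,4.7,-0.9],"jaw":1},
{"dp":[-0.39,0.46,2.13],"angular":[1.4,4.8,-0.9],"jaw":1},
{"dp":[-0.57,0.5,2.09],"angular":[1.4,4.8,-1],"jaw":1},
{"dp":[-0.74,0.55,2.02],"angular":[1.4,4.8,-0.9],"jaw":1},
{"dp":[-0.93,0.57,1.93],"angular":[1.4,4.8,-0.9],"jaw":1},
{"dp":[-1.09,0.61,1.83],"angular":[1.3,4.7,-1],"jaw":1},
{"dp":[-1.25,0.63,1.73],"angular":[1.4,4.8,-0.9],"jaw":1},
{"dp":[-1.39,0.65,1.59],"angular":[1.4,4.8,-0.9],"jaw":1},
{"dp":[-1.54,0.66,1.46],"angular":[1.4,4.8,-1],"jaw":1},
{"dp":[-1.66,0.67,1.31],"angular":[1.4,4.7,-0.9],"jaw":1},
{"dp":[-1.78,0.67,1.15],"angular":[1.3,4.8,-0.9],"jaw":1},
{"dp":[-1.87,0.66,0.98],"angular":[1.4,4.8,-1],"jaw":1},
end [0.5768 0.1013 0.1403] [-0.466   0.3093 -0.459   0.6903]
```

View pics/w5.png

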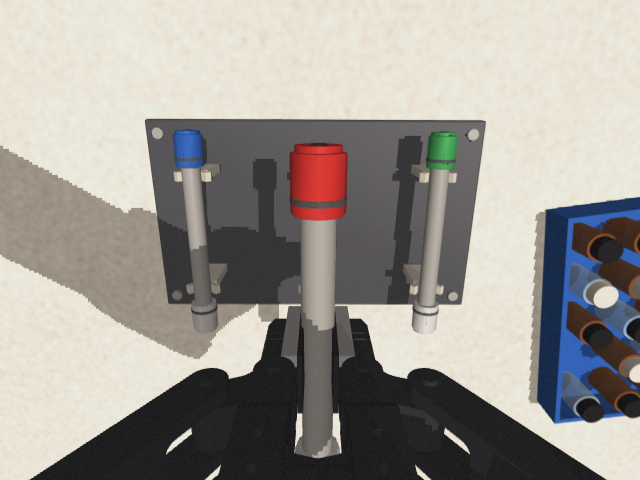

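View pics/s5.png

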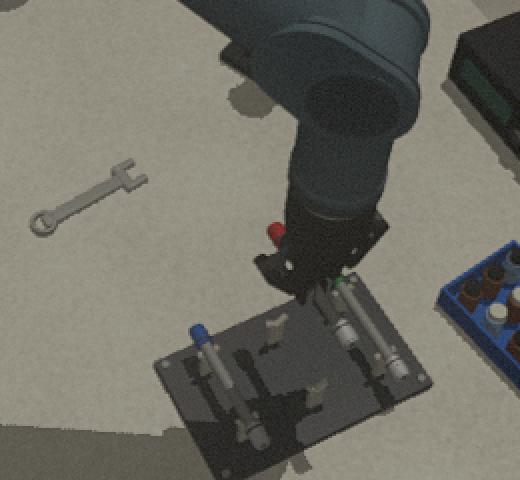

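The column is lifted and held at the same place in the wrist image (red face at about (319,147)), with blue and green undisturbed. I'll move to a standoff 120 mm from the lens.

Request:
send_rows(
  series=[
    {"dp": [0.18, 0.31, 2.19], "angular": [1.4, 4.8, -0.9], "jaw": 1},
    {"dp": [0, 0.36, 2.19], "angular": [1.4, 4.8, -1], "jaw": 1},
    {"dp": [-0.2, 0.42, 2.17], "angular": [1.3, 4.7, -0.9], "jaw": 1},
    {"dp": [-0.39, 0.46, 2.13], "angular": [1.4, 4.8, -0.9], "jaw": 1},
    {"dp": [-0.57, 0.5, 2.09], "angular": [1.4, 4.8, -1], "jaw": 1},
    {"dp": [-0.74, 0.55, 2.02], "angular": [1.4, 4.8, -0.9], "jaw": 1},
    {"dp": [-0.93, 0.57, 1.93], "angular": [1.4, 4.8, -0.9], "jaw": 1},
  ],
)

```text
time_s: 8.72
position: [0.5656, -0.0518, 0.1611]
tool_rot: [-0.615, 0.162, -0.24, 0.734]
wrist_force: [0.2, -0.1, -1.0]
finger_gap: 0.0096
```

Request:
send_rows(
  series=[
    {"dp": [-1.09, 0.61, 1.83], "angular": [1.3, 4.7, -1], "jaw": 1},
    {"dp": [-1.25, 0.63, 1.73], "angular": [1.4, 4.8, -0.9], "jaw": 1},
    {"dp": [-1.39, 0.65, 1.59], "angular": [1.4, 4.8, -0.9], "jaw": 1},
    {"dp": [-1.54, 0.66, 1.46], "angular": [1.4, 4.8, -1], "jaw": 1},
    {"dp": [-1.66, 0.67, 1.31], "angular": [1.4, 4.7, -0.9], "jaw": 1},
    {"dp": [-1.78, 0.67, 1.15], "angular": [1.3, 4.8, -0.9], "jaw": 1},
    {"dp": [-1.87, 0.66, 0.98], "angular": [1.4, 4.8, -1], "jaw": 1},
    {"dp": [0, 0, 0], "angular": [0, 0, 0], "jaw": 1},
  ],
)

```text
time_s: 9.72
position: [0.5757, 0.1029, 0.1392]
tool_rot: [-0.467, 0.309, -0.457, 0.691]
wrist_force: [0.3, -0.4, -2.0]
finger_gap: 0.0101
```

Run:
```python
from h import *
s=status.state()
for n in ("wrist","side","top"): cv2.imwrite(f"pics/{n}6.png",eyes.grab_frame(n))
print(s['time_s'],s['position'],s['tool_rot'],s['finger_gap'],s['qpos'],s['qvel'])
R=Rt.from_quat(s['tool_rot']).as_matrix();print(R)
c=eyes.calibration("wrist");M=np.linalg.inv(c['mount'])
for q in ((0,-.002,.072),(0,-.002,.002),(0,-.002,-.068)):
    v=c['intrinsics']@(M@[*q,1])[:3];print(q,v[:2]/v[2])
t=cv2.imread("pics/top6.png");s_=cv2.imread("pics/side6.png")
cv2.imwrite("pics/t6z.png",cv2.resize(t[90:240,230:400],None,fx=4,fy=4,interpolation=cv2.INTER_CUBIC))
cv2.imwrite("pics/s6z.png",cv2.resize(s_[120:270,290:440],None,fx=4,fy=4,interpolation=cv2.INTER_CUBIC))
```

```text
9.725 [0.5757 0.1029 0.1392] [-0.4674  0.3091 -0.4573  0.6906] 0.0100560543531735 [-0.762   0.5406  0.6909  2.1288 -1.1795  0.4391 -0.3183] [ 0.0328 -0.007   0.0416 -0.0092  0.0322  0.0085  0.0333]
[[ 0.3907  0.3426  0.8544]
 [-0.9205  0.1449  0.3629]
 [ 0.0005 -0.9282  0.372 ]]
(0, -0.002, 0.072) [319.1507 153.9077]
(0, -0.002, 0.002) [318.8347 348.7906]
(0, -0.002, -0.068) [318.6036 491.3043]
```

View pics/t6z.png

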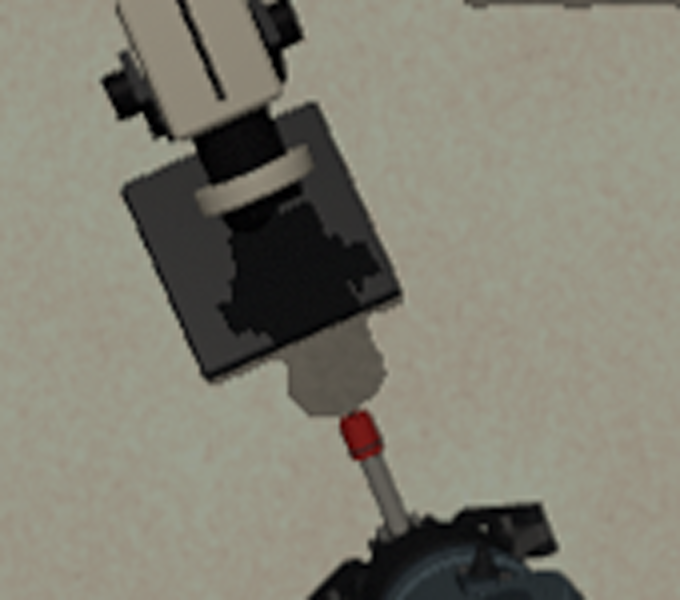

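View pics/s6z.png

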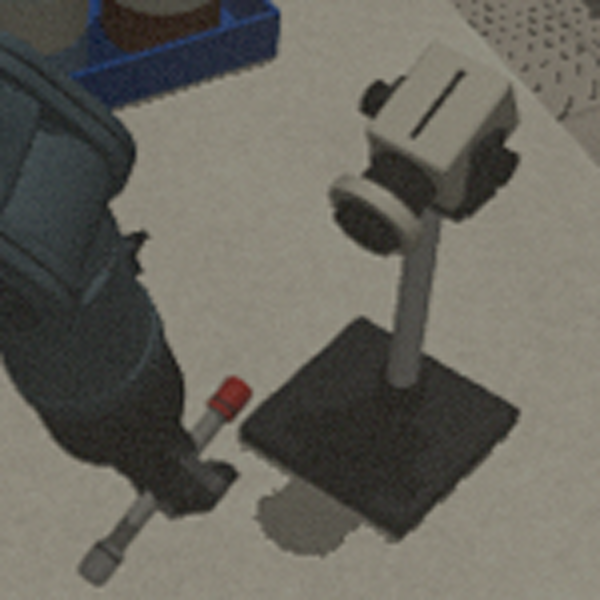

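View pics/wrist6.png

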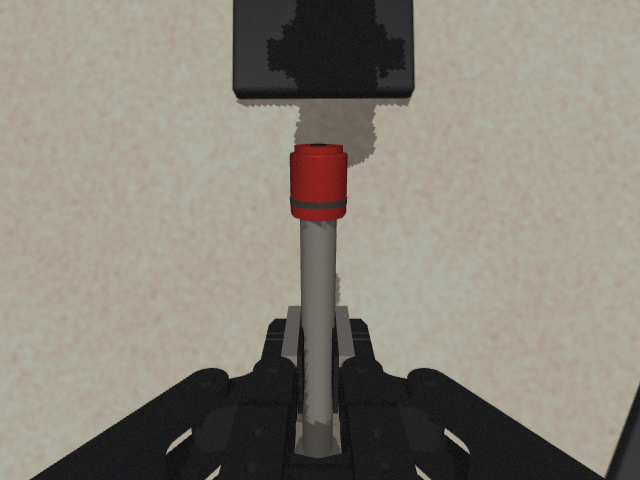

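The column is held and aligned. The wrist view shows the red face at v≈146, so it is about 74 mm ahead of the TCP. I'll triangulate the nut and plan the final approach.

```bash
cat >> h.py <<'E'
def rednut(n,im,box):
    hsv=cv2.cvtColor(im,cv2.COLOR_BGR2HSV); m=((hsv[...,0]<8)|(hsv[...,0]>172))&(hsv[...,1]>120)&(hsv[...,2]>45)
    b=np.zeros_like(m);x0,y0,x1,y1=box;b[y0:y1,x0:x1]=1
    p=np.argwhere(m&b)[:,::-1];return p.mean(0),len(p),p.min(0),p.max(0)
yw,e=np.radians(22.8),np.radians(22);h_=np.array([np.cos(yw),np.sin(yw),0]);l_=np.array([-h_[1],h_[0],0]);z_=np.array([0,0,1])
d_=h_*np.cos(e)+z_*np.sin(e); L_=np.array([.7385,.1693,.2133]); y_=h_*np.sin(e)-z_*np.cos(e)
E
python3 - <<'E'
from h import *
s=status.state()
a=rednut("top",cv2.imread("pics/top6.png"),(300,180,340,215));b=rednut("side",cv2.imread("pics/side6.png"),(330,205,365,235));print(a,b)
X,r=tri([(cam("top"),a[0]),(cam("side"),b[0])]);R=Rt.from_quat(s['tool_rot'])
print(X,r,"tool",R.inv().apply(X-s['position']))
pt=L_-.06*d_-.074*d_+.002*y_
plan(pt,axes(-l_,y_),4,1)
E
```

```text
(array([319.7386, 198.4205]), 88, array([315, 193]), array([324, 204])) (array([347.5294, 218.4902]), 51, array([343, 214]), array([352, 224]))
[0.6301 0.1227 0.1645] [np.float64(0.0008230283449734706), np.float64(0.000823028344973244)] tool [-0.0009 -0.0007  0.0625]
dist 0.05615736539710345 rot 0.16920930291441003
{"dp":[-0.05,0.01,1.4],"angular":[0,0,0],"jaw":1},
{"dp":[-0.04,0.01,1.41],"angular":[0,0,0.1],"jaw":1},
{"dp":[-0.05,0,1.4],"angular":[0,0,0],"jaw":1},
{"dp":[-0.05,0.01,1.4],"angular":[0,0,0.1],"jaw":1},
end [0.6246 0.1215 0.1612] [-0.466   0.3096 -0.4584  0.6906]
```

The nut centre is 62.5 mm ahead of the TCP, so the face is at 73.5 mm, which matches. Approaching.

Request:
send_rows(
  series=[
    {"dp": [-0.05, 0, 1.5], "angular": [0, 0, 0], "jaw": 1},
    {"dp": [-0.05, 0, 1.5], "angular": [0, 0, 0.1], "jaw": 1},
    {"dp": [-0.05, 0, 1.4], "angular": [0, 0, 0], "jaw": 1},
    {"dp": [-0.05, 0, 1.2], "angular": [0, 0, 0.1], "jaw": 1},
    {"dp": [0, 0, 0], "angular": [0, 0, 0], "jaw": 1},
    {"dp": [0, 0, 0], "angular": [0, 0, 0], "jaw": 1},
  ],
)

```text
time_s: 10.62
position: [0.6239, 0.1224, 0.1615]
tool_rot: [-0.466, 0.31, -0.458, 0.691]
wrist_force: [-0.4, -0.2, -2.2]
finger_gap: 0.0098
```

Run:
```python
from h import *
s=status.state()
for n in ("wrist","side","top"): cv2.imwrite(f"pics/{n}7.png",eyes.grab_frame(n))
R=Rt.from_quat(s['tool_rot']);Rm=R.as_matrix()
print(s['time_s'],s['position'],Rm,s['finger_gap'],s['qvel'])
tip=s['position']+R.apply([0,-.002,.074]);F=np.stack([d_,l_,np.cross(d_,l_)],1)
print("tip in lens",F.T@(tip-L_),"angle",np.degrees(np.arccos(Rm[:,2]@d_)))
t=cv2.imread("pics/top7.png");s_=cv2.imread("pics/side7.png")
for n,im,x,y in (("top",t,250,80),("side",s_,300,120)):
    A=cv2.resize(im[y:y+130,x:x+130],None,fx=4.5,fy=4.5,interpolation=cv2.INTER_CUBIC);C=cam(n)
    f=lambda P:tuple(np.int32((proj(C,P)-[x,y]+.5)*4.5))
    cv2.line(A,f(L_),f(L_-.06*d_),(0,255,0),1);cv2.circle(A,f(tip),3,(255,255,0),1)
    cv2.imwrite(f"pics/{n}7z.png",A)
a=rednut("top",t,(285,150,340,215));b=rednut("side",s_,(340,180,385,235));print(a,b)
X,r=tri([(cam("top"),a[0]),(cam("side"),b[0])]);X=X+.011*Rm[:,2];print("tip meas in lens",F.T@(X-L_),r)
```

```text
10.625 [0.6239 0.1224 0.1615] [[ 0.388   0.3442  0.855 ]
 [-0.9216  0.1467  0.3593]
 [-0.0017 -0.9274  0.3741]] 0.00977075773302168 [ 0.0015 -0.0028 -0.0017  0.0081 -0.0019 -0.0009 -0.0007]
tip in lens [-0.0602  0.0011  0.0003] angle 0.030213428912926978
(array([307.9048, 172.9714]), 105, array([303, 167]), array([313, 179])) (array([362.1852, 199.0926]), 54, array([357, 195]), array([366, 204]))
tip meas in lens [-0.06    0.001  -0.0029] [np.float64(0.0008992844304258697), np.float64(0.0008992844304259865)]
```

View pics/top7z.png

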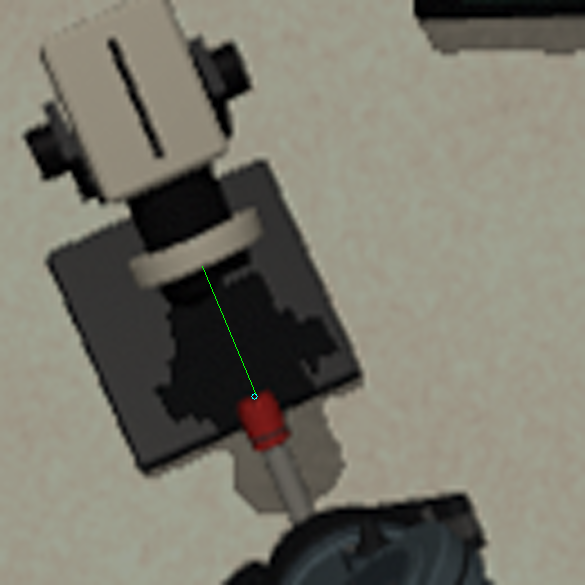

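View pics/side7z.png

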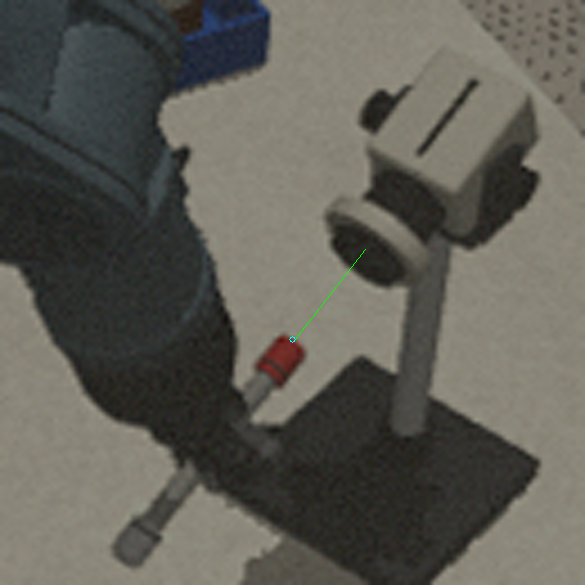

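View pics/wrist7.png

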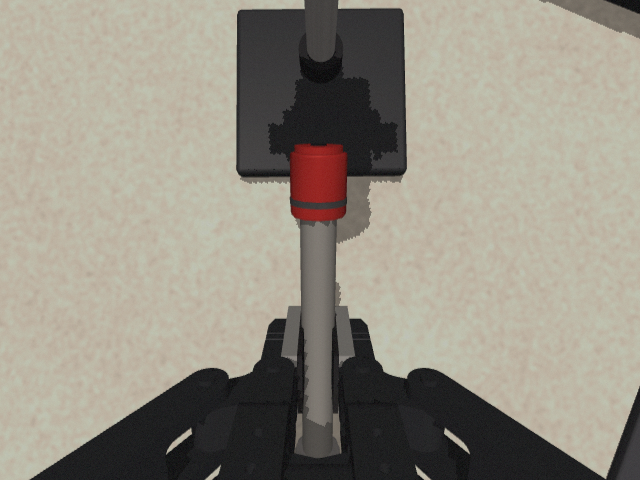

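Both fixed views agree. The face is 60 mm from the estimated glass point, the sideways offset is about 1 mm, the vertical offset is 0 to −3 mm, and the lens axis line runs into the barrel's dark disc. The arm is still and the grip is steady, so I'm handing in.

Run:
```python
from h import *
print(ticket.close_job())
s=status.state();print(s['time_s'],s['position'],s['finger_gap'])
```

```text
the job is handed in; nothing more can be done
None
the job is handed in; nothing more can be done
```

The red column is out of the cradle and held still in front of the inspection camera. The job was handed in at about 10.8 s of the 38 s allowed, and no verdict was reported.

- **Placing:** By arm pose, the red face was 60 mm before the glass, 1 mm off sideways, 0 mm off vertically and within 0.1° of the estimated lens axis. The side and top cameras agreed on distance and sideways offset, but put the face about 3 mm low (limit 12 mm).
- **Grip and motion:** The finger gap held steady at 9.8 mm, which reads under the 12 mm tube diameter. The column did not shift in the wrist images after lifting, and joint speeds were about zero at the end.
- **Lens estimate:** This is the least certain part. My separate readings of the lens point differed by up to about 6 mm. Tilt came out near 22° from the slot on the head's top, after rougher first guesses of 12–20°. These errors are inside the limits.
- **Bystanders:** Blue and green looked undisturbed after the lift, and nothing came near the camera, bottle, jar or spanner in the pictures I looked at. I did not measure any of them again at the end.
- **Network error:** One network mask for the red column was actually the blue one. I caught it and used pixel and colour readings instead.

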